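Tighten the mould clamp to its torque mark and check that it holds

ROBOT

A 6-joint arm with a two-finger parallel gripper is mounted at the origin on a cart in front of the work surface, level with it; the furniture and walls round the work are solid. World frame = base frame: x ahead of the robot, y to its left, z up, the work surface at z = 0. Lengths are in mm, angles in degrees, forces in N, time in s.
With the tool pointing down it reaches from about 300 to 850 mm from the base axis. Payload 4.2 kg.
Tool frame: the origin (TCP) lies between the finger pads; the fingertips stand 14 mm ahead of it and the grasp point (between the pads) lies 5 mm behind it; z points along the fingers, y is the line along which they close (so a half turn about z gives the same grasp; the last joint's range is limited). The gripper opens to 91 mm and grips with 3 to 60 N. Pads are 32 mm wide; open, the fingers measure 118 mm over their backs; the gripper's body (76 mm by 178 mm) begins 60 mm behind the grasp point.
Start: joints at [62.567, 18.312, 89.639, -0, 72.044, -1.146], TCP at [254.656, 515.55, 227.976] pointing down, gripper open.
Joint ranges: [-177.97, 177.97], [-48.28, 115.42], [12.27, 149.76], [-77.06, 257.06], [2.81, 150.46], [-146.56, 146.56]. Speed limits (degrees/s): [147.25, 147.25, 180, 180, 180, 180].

INTERFACE

Orientations are given as [roll, pitch, yaw] about the fixed x, y, z axes, in that order (R = Rz(yaw) Ry(pitch) Rx(roll)).
In Python, from workcell import * gives the robot as it stands. The module is installed in compiled form; this text tells all that it offers.
- The arm moves only by the tool send_rows, never from a script. Its argument "deltas" is a list of rows, each a list of 2 entries, a list of its own where there are three numbers: the shift along the tool's x, y, z normalised to -1 to 1, where 1 is 0.5 m, then the turn, a rotation vector about the tool's x, y, z normalised to -1 to 1, where 1 is 0.5 rad. A call has 1 to 10 rows; each row shifts and turns the commanded pose from where the row before left it, along the tool's axes as they then stand; what a row does not reach is not made up. A row lasts 1/10 s, in which the tool goes at most 50 mm and 8.59 degrees, less where a joint would pass 70% of its speed; a pose out of reach is approached as far as the arm can. A call with a number of a shift or a turn outside -1 to 1 is refused whole. A call with a gripper value outside its range is refused whole. "grip" is the closure, from 0 (fully open) to 1 (shut), set as the call begins (left out, the last holds). The fingers move at their own pace and stop on an object; "grip_force" is the grip in N (left out, the last holds). Time passes only in rows, so rows that do not move let the fingers close. It gives the time, the measured TCP pose, the force, the opening and the grip force at its end, in the units of the state.
- state(): the state, without advancing time (a new reading comes with each control period).
- grab_frame(name): name is "side" or "top" or "wrist"; returns the picture (420x560x3 uint8, red, green, blue); there is no depth.
- calibration(name): a dict with "mtx" (3x3 intrinsics, pixels), "R" (3x3) and "t" (3): a world point X has camera coordinates R X + t. Camera axes: x right, y down, z forward; pixel columns grow to the right and rows downward; lengths in mm; the calibration is good to about 2 mm. A picture is of the moment at which its call begins: read the wrist's pose just before it. calibration takes no time and is no camera call; for the wrist camera it gives the pose at the moment of the call.
- job_done(): hands the job in; it is judged then, once.
Trained networks look in the newest picture that a camera, given by its name, has taken for a name from the list of things; names that differ only in an ending like _2 or _b are one class to them, and where a whole thing is asked for, a point or a joint stands for the part that bears it (a point fixed in the world has none). Each returns a list of dicts, best first, with "p" (0 to 1); they miss things now and then, are a little off and sometimes report something else, mostly with a low value. They report only what shows in the picture. A call takes as long as a camera call.
- trace(camera, label): "pixels" (420x560 bool, what is visible of it) and "bbox" ([left, top, width, height] in pixels, round what is visible of it).
The state is a dict: "time_s": time; "qpos": joint angles; "qvel": joint speeds; "effort": joint torques, N m; "ee_pos": TCP position; "ee_rot": TCP orientation; "force": force on the tool from outside, world axes, zero at the start; "torque": the same for the moment, N m; "gripper_width": finger opening in mm; "gripper_force": force on a finger pad.
Only numpy, scipy, OpenCV 4.12 (cv2) and the standard library are available. Lean on these libraries where they do the work, as an engineer would, in place of code of your own. Each camera call takes 0.05 s, during which the arm holds its last target. There are 200 camera calls.

TASK

The cover clamp of the lip-balm mould is loose: turn its crank slowly clockwise (seen from above) until the screw is home and its rubber seal has finished giving way, so that the sprung crank's tail pointer stands between the two low marks of the hub's scale and stays there for two seconds with the hub no longer turning. Then let go of the crank completely so that it springs slack, pull it clockwise into the same band once more for two seconds to check that the screw holds, and leave it slack and released. Never pull the pointer as far as the tall overload mark, never force the crank back anticlockwise, and leave the things standing around alone.

Things in the scene. Friction and masses are not known exactly. Their poses are not given: they have to be found in the camera images.
- clamp: Fixed bench clamp with an aluminium mould under it: base plate 130 x 170 x 10 mm, two posts at y = +-65 mm of its frame, grey bridge whose top is 96 mm above the table (post nuts to 103 mm). Origin on the table under the screw axis, z up.
- hub: Steel hub, 40 mm wide, on the screw; origin on the axis 102 mm above the table, z up. Clockwise from above tightens: first the screw runs down (drag 0.5 N m) over an unknown 0.5 to 1.6 rad, then the seal gives over an unknown 0.2 to 0.6 rad, then it stands solid. With the spring's bend the knob travels up to 2.7 rad about the axis in all.
- crank (a joint): Bend of the sprung crank against the hub in rad: 0 slack, positive when pulled clockwise; torque = 3.0 N m per rad times this. The pointer covers the first low rib at 0.30, the second at 0.46 (0.9 and 1.38 N m, 8.2 and 12.5 N along the arc at the knob), and touches the tall overload rib at 0.60. Below -0.14 counts as forced back.
- screw_axis (a point): Point on the vertical screw axis at the height of the crank bar's upper side, 122 mm above the table.
- crank_knob (a point): Centre of the gripping height, 142 mm above the table, of a black upright round knob, 20 mm in diameter, 42 mm tall (122 to 164 mm above the table), spinning freely on the end of the steel crank bar, 110 mm from the screw axis. The bar is 14 mm wide, its top 121 mm above the table. Can be pinched from above at any yaw or pushed from the side.
- pointer_tip (a point): Tip of the crank's thin black tail pointer, 76 mm from the axis on the far side from the knob, 114 mm above the table. It sweeps over the hub's round scale plate (158 mm wide, top 107 mm above the table), which has raised radial ribs: a short zero rib, two low ribs 4 mm high (the band) and one tall rib 9 mm high (overload).
- timer: White kitchen timer, 61 x 68 x 29 mm, loose bystander on the table, origin under its centre.
- petri_1: Flat round dish, 60 mm wide and 13 mm high, loose bystander on the table, origin under its centre.
- cream_jar: White lidded jar, 51 mm wide and 27 mm high, loose bystander on the table, origin under its centre.
- seal (a point): Centre of the black rubber seal under the mould's cover, 40 mm above the table. While it gives, turning takes 0.6 N m plus 0.8 N m per rad/s: turn slower than about 0.4 rad/s (40 mm/s at the knob) or the crank overloads. If the hand stops while it still gives, the torque sinks to about 0.6 N m within a second.

How it is judged (in metres and radians):
On the way, in this order (a step that is already met when the one before it is completed fails the run):
1. the pointer stands between the two low marks with the hub not turning, for 1.5 s (value of joint crank between 0.3 and 0.46 rad and angular speed of hub below 0.05 rad/s), for 1.5 s.
2. the crank is let go and slack (value of joint crank below 0.05 rad and contact force between the fingers and crank below 0.2 N), for 0.2 s.
3. pulled again, the pointer stands between the two low marks with the hub not turning, for 1.5 s (all of step 1), for 1.5 s.
At the end, for the whole second after the job is handed in: The crank is slack (bend within 0.05 rad of zero), released, and the hub is at rest (value of joint crank between -0.05 and 0.05 rad and angular speed of hub below 0.05 rad/s); the robot touches nothing.
It fails at once if the crank is overloaded: the pointer reaches the tall mark (value of joint crank above 0.6 rad).
It fails at once if the crank is forced back anticlockwise (bend below -0.14 rad) (value of joint crank below -0.14 rad).
It fails at once if a bystander is moved by more than 20 mm (distance of any of timer, petri_1, cream_jar from where it was at the start of the episode above 0.02 m).
It also fails if it takes over 72 s, if anything falls off the work surface, if the arm or the gripper's body presses on something with over 40 N, if the wrist force passes 120 N, or if a joint passes its speed limit or range.

## Working session

There is one attempt and no reset: what is moved stays moved. The work goes in short steps, Python scripts to look and compute and a tool call to move; the robot and the scene stay as the last step left them, time stands still between calls to the robot, and variables do not carry over. Pictures are saved under pics/ and viewed, at most 10 in all, crops included, and the job is handed in when it is done.

Besides the shell and the picture viewer there is one more tool, called in YAML: its name, and indented under it one key for each argument. send_rows: Moves the arm, as the interface text tells. Scaled input: -1 to 1 covers 0.5 m each way for a shift and 0.5 rad each way for a turn. Its arguments: {"type":"object","properties":{"deltas":{"type":"array","items":{"type":"array"}},"grip":{"type":"number"},"grip_force":{"type":"number"}},"required":["deltas"]}

```bash
mkdir -p pics
python3 - <<'E'
from workcell import *
import cv2,numpy as np
s=state();print(s)
ims=[]
for c in ["top","side"]:
    im=grab_frame(c);cal=calibration(c);print(c,cal)
    for l in ["crank_knob","hub","clamp","pointer_tip","timer","petri_1","cream_jar"]:
        r=trace(c,l)
        for d in r[:2]:
            m=d["pixels"];ys,xs=np.nonzero(m);print(c,l,round(d["p"],2),d["bbox"],xs.mean().round(1),ys.mean().round(1),len(xs))
    cv2.imwrite(f"pics/{c}0.png",im[:,:,::-1])
E
```

```text
{'time_s': 0.0, 'qpos': array([ 6.25662237e+01,  1.83523228e+01,  8.97050958e+01, -1.39064328e-03,
        7.20437994e+01, -1.14706480e+00]), 'qvel': array([ 0.00122578, -0.01484466, -0.0343243 , -0.05672158, -0.05408039,
        0.01648122]), 'effort': array([ 4.13164389e-04, -4.12464416e+01, -2.31971079e+01,  7.27136945e-02,
        4.57489199e-02, -1.47682804e-04]), 'ee_pos': array([254.44631703, 515.11389502, 227.12230237]), 'ee_rot': array([-1.79898776e+02, -7.04369976e-04,  1.53713718e+02]), 'force': array([ 0.14338461,  0.04612865, -0.21294203]), 'torque': array([ 0.02709399, -0.02346946, -0.00081437]), 'gripper_force': 0.0, 'gripper_width': 91.20532389935599}
top {'mtx': array([[543.56733209,   0.        , 281.81961029],
       [  0.        , 543.56733209, 212.64181367],
       [  0.        ,   0.        ,   1.        ]]), 'R': array([[-0.01672384, -0.99968094, -0.01892964],
       [-0.98739952,  0.01949208, -0.15704219],
       [ 0.15736106,  0.01606477, -0.98741046]]), 't': array([  44.75254554,  579.55896946, 1270.91538473])}
top hub 0.98 [252.3, 165.3, 66.1, 87.4] 285.1 2
[... 601 characters left out ...]
7733972, -0.45356615, -0.84697133],
       [ 0.42134021,  0.73484286, -0.53148697]]), 't': array([-462.90483685,  282.13768556,  908.71913562])}
side crank_knob 0.68 [254.4, 179.0, 71.4, 52.2] 300.4 203.8 458
side hub 0.82 [246.4, 181.1, 77.6, 58.6] 285.7 217.2 2371
side clamp 0.95 [248.1, 182.2, 74.8, 97.2] 283.8 237.5 4558
side clamp 0.36 [223.5, 296.3, 22.5, 26.1] 236.1 307.8 589
side pointer_tip 0.78 [277.9, 182.6, 46.9, 38.8] 303.4 202.5 420
side pointer_tip 0.17 [247.1, 180.2, 74.3, 100.2] 284.1 237.5 4558
side timer 0.54 [258.7, 182.8, 63.7, 43.2] 300.6 204.3 452
side petri_1 0.74 [223.3, 295.7, 25.2, 26.0] 236.0 307.7 577
side cream_jar 0.59 [292.6, 292.4, 25.8, 22.9] 304.0 302.2 498
```

Run:
```python
import cv2,numpy as np
t=cv2.imread("pics/top0.png")[140:320,180:400];s=cv2.imread("pics/side0.png")[150:330,200:370]
a=cv2.resize(t,None,fx=2,fy=2,interpolation=3);b=cv2.resize(s,None,fx=2,fy=2,interpolation=3)
cv2.imwrite("pics/c0.png",np.hstack([a,b]))
```

```text
(no output)
```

View pics/c0.png

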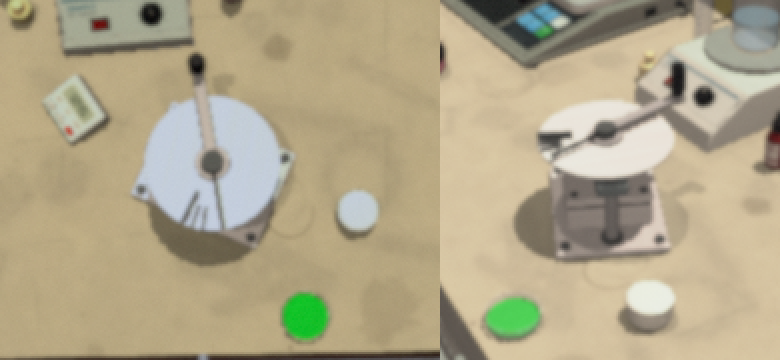

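The crop shows the hub at top-image pixel (285,220), the knob at (278,172) and the pointer and ribs below the hub. An instrument stands behind and to the left of the knob. I'll view the full frame for obstacles and compute positions.

```bash
cat > h.py <<'E'
from workcell import *
import cv2,numpy as np
def ray(c,u,v,z,cal=None):
    k=cal or calibration(c);d=k["R"].T@np.linalg.inv(k["mtx"])@[u,v,1];o=-k["R"].T@k["t"]
    return o+d*(z-o[2])/d[2]
def proj(c,X,cal=None):
    k=cal or calibration(c);p=k["mtx"]@(k["R"]@np.array(X,float)+k["t"]);return p[:2]/p[2]
E
python3 - <<'E'
from h import *
t=cv2.imread("pics/top0.png");s=cv2.imread("pics/side0.png")
g=cv2.cvtColor(t,cv2.COLOR_BGR2GRAY)
kt=g[160:182,268:290]<75;ys,xs=np.nonzero(kt);print("knob dark",xs.min()+268,xs.max()+268,ys.min()+160,ys.max()+160,xs.mean()+268,ys.mean()+160)
print("knob mean z145",ray("top",xs.mean()+268,ys.mean()+160,145))
hsv=cv2.cvtColor(t,cv2.COLOR_BGR2HSV)
m=((hsv[...,0]>95)&(hsv[...,0]<140)&(hsv[...,2]>150)).astype(np.uint8)
m=cv2.morphologyEx(m,cv2.MORPH_OPEN,np.ones((3,3)))
n,l,st,ce=cv2.connectedComponentsWithStats(m);i=1+st[1:,4].argmax();print(st[i],ce[i])
pts=cv2.findContours((l==i).astype(np.uint8),0,1)[0][0]
(hc,ax,an)=cv2.fitEllipse(cv2.convexHull(pts));print(hc,ax,ray("top",*hc,107))
for n,(u,v) in dict(hubtop=(285.5,220.5)).items():print(n,ray("top",u,v,122))
gs=cv2.cvtColor(s,cv2.COLOR_BGR2GRAY);ks=gs[178:202,312:326]<75;ys,xs=np.nonzero(ks);a,b=xs.mean()+312,ys.mean()+178
print("side knob",a,b,ray("side",a,b,143))
print("petri",ray("top",332.2,297.4,13),"jar",ray("top",358.2,244.6,27),"timer",ray("top",216.9,194,29))
cv2.imwrite("pics/full.png",np.hstack([t[:330,150:450],s[:330,150:560]]))
E
```

```text
knob dark 275 281 168 177 277.98275862068965 172.24137931034483
knob mean z145 [657.40083381  39.72119862 145.        ]
[ 343   78   89   50 3589] [387.25410978 102.49651714]
(388.61322021484375, 102.59181213378906) (55.80874252319336, 108.21174621582031) [ 830.47513287 -225.13507141  107.        ]
hubtop [549.9254991   24.87608501 122.        ]
side knob 318.27659574468083 189.7340425531915 [657.96948144  38.25716011 143.        ]
petri [375.44146933 -83.75489326  13.        ] jar [ 501.06490159 -149.76636375   27.        ] timer [632.8941971  194.31729494  29.        ]
```

View pics/full.png

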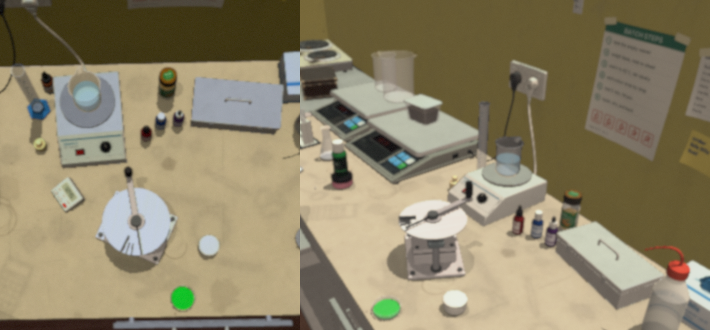

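send_rows:
  deltas:
    - [[-0.057, -0.025, 0], [0, 0, 0]]
    - [[-0.057, -0.025, 0], [0, 0, 0]]
    - [[-0.057, -0.025, 0], [0, 0, 0]]
    - [[-0.057, -0.025, 0], [0, 0, 0]]
    - [[-0.057, -0.025, 0], [0, 0, 0]]
    - [[-0.057, -0.025, 0], [0, 0, 0]]
    - [[-0.057, -0.025, 0], [0, 0, 0]]
    - [[-0.057, -0.025, 0], [0, 0, 0]]
    - [[-0.057, -0.025, 0], [0, 0, 0]]
    - [[-0.057, -0.025, 0], [0, 0, 0]]
  grip: 0

```text
time_s: 1.8
ee_pos: [455.6, 276.2, 228.1]
ee_rot: [180.0, 0.0, 153.7]
force: [-0.2, 0.5, -0.4]
gripper_width: 91.5
gripper_force: 0.0
```

send_rows:
  deltas:
    - [[-0.057, -0.025, 0], [0, 0, 0]]
    - [[-0.057, -0.025, 0], [0, 0, 0]]
    - [[-0.057, -0.025, 0], [0, 0, 0]]
    - [[-0.057, -0.025, 0], [0, 0, 0]]
    - [[-0.057, -0.025, 0], [0, 0, 0]]
    - [[-0.057, -0.025, 0], [0, 0, 0]]
    - [[-0.057, -0.025, 0], [0, 0, 0]]
    - [[-0.057, -0.025, 0], [0, 0, 0]]
    - [[-0.057, -0.025, 0], [0, 0, 0]]
    - [[-0.057, -0.025, 0], [0, 0, 0]]

```text
time_s: 2.8
ee_pos: [655.7, 37.9, 227.9]
ee_rot: [180.0, -0.0, 153.7]
force: [0.7, 0.1, -0.3]
gripper_width: 90.9
gripper_force: 0.0
```

send_rows:
  deltas:
    - [[0, 0, 0], [0, 0, -0.1176]]
    - [[0, 0, 0], [0, 0, -0.1176]]
    - [[0, 0, 0], [0, 0, -0.1176]]
    - [[0, 0, 0], [0, 0, -0.1176]]
    - [[0, 0, 0], [0, 0, -0.1176]]
    - [[0, 0, 0], [0, 0, -0.1176]]
    - [[0, 0, 0], [0, 0, -0.1176]]
    - [[0, 0, 0], [0, 0, -0.1176]]
    - [[0, 0, 0], [0, 0, -0.1176]]
    - [[0, 0, 0], [0, 0, -0.1176]]

```text
time_s: 3.8
ee_pos: [655.0, 39.0, 227.9]
ee_rot: [180.0, -0.0, -172.5]
force: [0.3, -0.5, 0.2]
gripper_width: 91.0
gripper_force: 0.0
```

Run:
```python
from h import *
s=state();print(s["ee_pos"]);k=calibration("wrist");im=grab_frame("wrist")
for l in ["crank_knob","hub"]:
    for d in trace("wrist",l)[:2]:
        ys,xs=np.nonzero(d["pixels"]);print(l,d["p"],d["bbox"])
P={"knobtop":(657.7,39,164),"knob142":(657.7,39,142),"axis":(549,25,122),"tcp":s["ee_pos"]}
im=im[:,:,::-1].copy()
for n,X in P.items():
    p=proj("wrist",X,k);print(n,p);cv2.circle(im,(int(p[0]),int(p[1])),4,(0,0,255),1)
cv2.imwrite("pics/w1.png",im)
```

```text
[654.97975626  38.97499296 227.88322223]
crank_knob 0.74 [261.6, 0.0, 40.8, 256.0]
hub 0.92 [169.0, 1.9, 221.1, 252.5]
knobtop [284.00043475 239.88732455]
knob142 [284.01859942 228.79189943]
axis [284.75458701  64.9624239 ]
tcp [284.62361019 282.22600571]
```

View pics/w1.png

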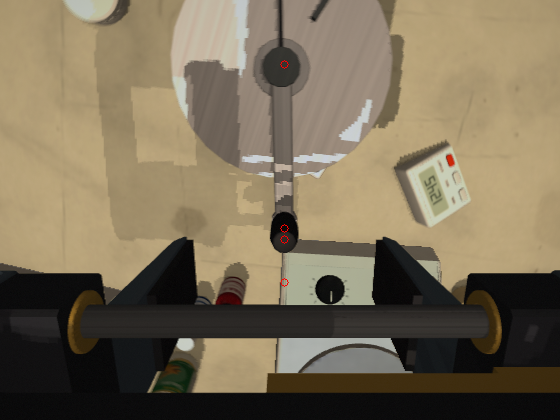

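The wrist view shows the knob top at about (285,240), matching the projection to about 1 mm. The fingers clear everything, so I'm descending.

send_rows:
  deltas:
    - [[-0.0006, 0, 0.0172], [0, 0, 0]]
    - [[-0.0006, 0, 0.0172], [0, 0, 0]]
    - [[-0.0006, 0, 0.0172], [0, 0, 0]]
    - [[-0.0006, 0, 0.0172], [0, 0, 0]]
    - [[-0.0006, 0, 0.0172], [0, 0, 0]]
    - [[-0.0006, 0, 0.0172], [0, 0, 0]]
    - [[-0.0006, 0, 0.0172], [0, 0, 0]]
    - [[-0.0006, 0, 0.0172], [0, 0, 0]]
    - [[-0.0006, 0, 0.0172], [0, 0, 0]]
    - [[-0.0006, 0, 0.0172], [0, 0, 0]]

```text
time_s: 4.95
ee_pos: [658.0, 39.4, 141.2]
ee_rot: [180.0, 0.0, -172.6]
force: [0.3, -0.0, 0.3]
gripper_width: 91.3
gripper_force: 0.0
```

send_rows:
  deltas:
    - [[0, 0, 0], [0, 0, 0]]
    - [[0, 0, 0], [0, 0, 0]]
    - [[0, 0, 0], [0, 0, 0]]
    - [[0, 0, 0], [0, 0, 0]]
    - [[0, 0, 0], [0, 0, 0]]
    - [[0, 0, 0], [0, 0, 0]]
    - [[0, 0, 0], [0, 0, 0]]
    - [[0, 0, 0], [0, 0, 0]]
    - [[0, 0, 0], [0, 0, 0]]
    - [[0, 0, 0], [0, 0, 0]]
  grip: 1
  grip_force: 20

```text
time_s: 5.95
ee_pos: [658.0, 39.3, 141.9]
ee_rot: [180.0, 0.0, -172.6]
force: [0.3, -0.7, 0.2]
gripper_width: 18.7
gripper_force: 20.0
```

send_rows:
  deltas:
    - [[0, -0.0066, 0], [0, 0, 0.06]]
    - [[0, -0.0066, 0], [0, 0, 0.06]]
    - [[0, -0.0066, 0], [0, 0, 0.06]]
    - [[0, -0.0066, 0], [0, 0, 0.06]]
    - [[0, -0.0066, 0], [0, 0, 0.06]]
    - [[0, -0.0066, 0], [0, 0, 0.06]]
    - [[0, -0.0066, 0], [0, 0, 0.06]]
    - [[0, -0.0066, 0], [0, 0, 0.06]]
    - [[0, -0.0066, 0], [0, 0, 0.06]]
    - [[0, -0.0066, 0], [0, 0, 0.06]]

```text
time_s: 6.95
ee_pos: [657.8, 6.3, 142.0]
ee_rot: [180.0, 0.0, 170.1]
force: [0.1, 4.1, 0.5]
gripper_width: 18.9
gripper_force: 20.0
```

send_rows:
  deltas:
    - [[0, -0.0066, 0], [0, 0, 0.06]]
    - [[0, -0.0066, 0], [0, 0, 0.06]]
    - [[0, -0.0066, 0], [0, 0, 0.06]]
    - [[0, -0.0066, 0], [0, 0, 0.06]]
    - [[0, -0.0066, 0], [0, 0, 0.06]]
    - [[0, -0.0066, 0], [0, 0, 0.06]]
    - [[0, -0.0066, 0], [0, 0, 0.06]]
    - [[0, -0.0066, 0], [0, 0, 0.06]]
    - [[0, -0.0066, 0], [0, 0, 0.06]]
    - [[0, -0.0066, 0], [0, 0, 0.06]]

```text
time_s: 7.95
ee_pos: [647.7, -25.0, 141.9]
ee_rot: [180.0, -0.0, 152.9]
force: [-0.5, 5.2, -0.4]
gripper_width: 18.8
gripper_force: 20.0
```

send_rows:
  deltas:
    - [[0, -0.0044, 0], [0, 0, 0.04]]
    - [[0, -0.0044, 0], [0, 0, 0.04]]
    - [[0, -0.0044, 0], [0, 0, 0.04]]
    - [[0, -0.0044, 0], [0, 0, 0.04]]
    - [[0, -0.0044, 0], [0, 0, 0.04]]
    - [[0, -0.0044, 0], [0, 0, 0.04]]
    - [[0, -0.0044, 0], [0, 0, 0.04]]

```text
time_s: 8.65
ee_pos: [639.9, -38.1, 141.9]
ee_rot: [180.0, -0.0, 144.9]
force: [-0.0, 5.1, -0.5]
gripper_width: 18.5
gripper_force: 20.0
```

send_rows:
  deltas:
    - [[0, -0.0044, 0], [0, 0, 0.04]]
    - [[0, -0.0044, 0], [0, 0, 0.04]]
    - [[0, -0.0044, 0], [0, 0, 0.04]]
    - [[0, -0.0044, 0], [0, 0, 0.04]]
    - [[0, -0.0044, 0], [0, 0, 0.04]]
    - [[0, -0.0044, 0], [0, 0, 0.04]]
    - [[0, -0.0044, 0], [0, 0, 0.04]]
    - [[0, -0.0044, 0], [0, 0, 0.04]]

```text
time_s: 9.45
ee_pos: [628.9, -51.6, 141.8]
ee_rot: [180.0, -0.0, 135.7]
force: [0.2, 6.3, -1.8]
gripper_width: 18.7
gripper_force: 20.0
```

send_rows:
  deltas:
    - [[0, -0.0044, 0], [0, 0, 0.04]]
    - [[0, -0.0044, 0], [0, 0, 0.04]]
    - [[0, -0.0044, 0], [0, 0, 0.04]]
    - [[0, -0.0044, 0], [0, 0, 0.04]]
    - [[0, -0.0044, 0], [0, 0, 0.04]]
    - [[0, -0.0044, 0], [0, 0, 0.04]]

```text
time_s: 10.05
ee_pos: [619.3, -60.5, 141.8]
ee_rot: [180.0, -0.0, 128.9]
force: [1.4, 6.4, -1.5]
gripper_width: 18.8
gripper_force: 20.0
```

send_rows:
  deltas:
    - [[0.0003, -0.0044, 0], [0, 0, 0.04]]
    - [[0.0003, -0.0044, 0], [0, 0, 0.04]]
    - [[0.0003, -0.0044, 0], [0, 0, 0.04]]
    - [[0.0003, -0.0044, 0], [0, 0, 0.04]]
    - [[0.0003, -0.0044, 0], [0, 0, 0.04]]
    - [[0.0003, -0.0044, 0], [0, 0, 0.04]]

```text
time_s: 10.65
ee_pos: [608.7, -68.0, 142.0]
ee_rot: [179.9, 0.0, 122.0]
force: [2.0, 5.7, -2.0]
gripper_width: 19.1
gripper_force: 20.0
```

send_rows:
  deltas:
    - [[0.0003, -0.0044, 0], [0, 0, 0.04]]
    - [[0.0003, -0.0044, 0], [0, 0, 0.04]]
    - [[0.0003, -0.0044, 0], [0, 0, 0.04]]
    - [[0.0003, -0.0044, 0], [0, 0, 0.04]]
    - [[0.0003, -0.0044, 0], [0, 0, 0.04]]

```text
time_s: 11.15
ee_pos: [599.3, -73.1, 142.2]
ee_rot: [179.9, 0.1, 116.3]
force: [3.2, 4.1, -0.9]
gripper_width: 19.0
gripper_force: 20.0
```

send_rows:
  deltas:
    - [[0.0003, -0.0044, 0], [0, 0, 0.04]]
    - [[0.0003, -0.0044, 0], [0, 0, 0.04]]
    - [[0.0003, -0.0044, 0], [0, 0, 0.04]]
    - [[0.0003, -0.0044, 0], [0, 0, 0.04]]
    - [[0.0003, -0.0044, 0], [0, 0, 0.04]]
    - [[0, -0.0044, 0], [0, 0, 0.04]]

```text
time_s: 11.75
ee_pos: [586.8, -78.2, 142.4]
ee_rot: [179.9, 0.1, 109.4]
force: [5.4, -0.0, -0.8]
gripper_width: 18.7
gripper_force: 20.0
```

send_rows:
  deltas:
    - [[0, -0.0044, 0], [0, 0, 0.04]]
    - [[0, -0.0044, 0], [0, 0, 0.04]]
    - [[0, -0.0044, 0], [0, 0, 0.04]]
    - [[0, -0.0044, 0], [0, 0, 0.04]]
    - [[0, -0.0044, 0], [0, 0, 0.04]]

```text
time_s: 12.25
ee_pos: [575.9, -81.4, 142.4]
ee_rot: [179.9, 0.1, 103.7]
force: [5.0, -1.2, 0.1]
gripper_width: 18.6
gripper_force: 20.0
```

send_rows:
  deltas:
    - [[0, -0.0044, 0], [0, 0, 0.04]]
    - [[0, -0.0044, 0], [0, 0, 0.04]]
    - [[0, -0.0044, 0], [0, 0, 0.04]]
    - [[0, -0.0044, 0], [0, 0, 0.04]]
    - [[0, -0.0044, 0], [0, 0, 0.04]]
    - [[0, -0.0044, 0], [0, 0, 0.04]]

```text
time_s: 12.85
ee_pos: [562.6, -83.7, 142.2]
ee_rot: [179.9, 0.1, 96.8]
force: [4.9, -1.1, 0.6]
gripper_width: 18.7
gripper_force: 20.0
```

send_rows:
  deltas:
    - [[0, -0.0044, 0], [0, 0, 0.04]]
    - [[0, -0.0044, 0], [0, 0, 0.04]]
    - [[0, -0.0044, 0], [0, 0, 0.04]]
    - [[0, -0.0044, 0], [0, 0, 0.04]]
    - [[0, -0.0044, 0], [0, 0, 0.04]]

```text
time_s: 13.35
ee_pos: [551.5, -84.4, 142.2]
ee_rot: [180.0, 0.1, 91.1]
force: [5.8, -1.7, -0.5]
gripper_width: 19.0
gripper_force: 20.0
```

send_rows:
  deltas:
    - [[0, -0.0044, 0], [0, 0, 0.04]]
    - [[0, -0.0044, 0], [0, 0, 0.04]]
    - [[0, -0.0044, 0], [0, 0, 0.04]]
    - [[0, -0.0044, 0], [0, 0, 0.04]]
    - [[0, -0.0044, 0], [0, 0, 0.04]]

```text
time_s: 13.85
ee_pos: [541.1, -84.0, 142.3]
ee_rot: [179.9, 0.0, 85.3]
force: [6.0, -1.1, -0.5]
gripper_width: 18.8
gripper_force: 20.0
```

send_rows:
  deltas:
    - [[0, -0.0044, 0], [0, 0, 0.04]]
    - [[0, -0.0044, 0], [0, 0, 0.04]]
    - [[0, -0.0044, 0], [0, 0, 0.04]]
    - [[0, -0.0044, 0], [0, 0, 0.04]]

```text
time_s: 14.25
ee_pos: [532.6, -82.9, 142.3]
ee_rot: [179.8, -0.0, 80.7]
force: [6.6, -0.9, -1.5]
gripper_width: 18.3
gripper_force: 20.0
```

send_rows:
  deltas:
    - [[0, -0.0044, 0], [0, 0, 0.04]]
    - [[0, -0.0044, 0], [0, 0, 0.04]]
    - [[0, -0.0044, 0], [0, 0, 0.04]]
    - [[0, -0.0044, 0], [0, 0, 0.04]]

```text
time_s: 14.65
ee_pos: [524.1, -81.1, 142.2]
ee_rot: [179.8, -0.0, 76.2]
force: [6.6, 0.1, -0.8]
gripper_width: 18.7
gripper_force: 20.0
```

send_rows:
  deltas:
    - [[0, -0.0044, 0], [0, 0, 0.04]]
    - [[0, -0.0044, 0], [0, 0, 0.04]]
    - [[0, -0.0044, 0], [0, 0, 0.04]]

```text
time_s: 14.95
ee_pos: [517.8, -79.3, 142.2]
ee_rot: [179.8, -0.0, 72.7]
force: [7.1, -0.5, -2.0]
gripper_width: 18.5
gripper_force: 20.0
```

send_rows:
  deltas:
    - [[0, -0.0044, 0], [0, 0, 0.04]]
    - [[0, -0.0044, 0], [0, 0, 0.04]]
    - [[0, -0.0044, 0], [0, 0, 0.04]]
    - [[0, -0.0044, 0], [0, 0, 0.04]]

```text
time_s: 15.35
ee_pos: [510.2, -76.5, 142.4]
ee_rot: [179.7, -0.1, 68.1]
force: [8.7, -0.6, -2.5]
gripper_width: 18.7
gripper_force: 20.0
```

send_rows:
  deltas:
    - [[0, -0.0044, 0], [0, 0, 0.04]]
    - [[0, -0.0044, 0], [0, 0, 0.04]]

```text
time_s: 15.55
ee_pos: [506.7, -75.0, 142.5]
ee_rot: [179.7, -0.1, 65.8]
force: [10.1, -0.0, -2.6]
gripper_width: 18.7
gripper_force: 20.0
```

send_rows:
  deltas:
    - [[0, -0.0044, 0], [0, 0, 0.04]]
    - [[0, 0, 0], [0, 0, 0]]
    - [[0, 0, 0], [0, 0, 0]]
    - [[0, 0, 0], [0, 0, 0]]
    - [[0, 0, 0], [0, 0, 0]]

```text
time_s: 16.05
ee_pos: [505.0, -74.2, 142.6]
ee_rot: [179.6, -0.1, 64.7]
force: [9.9, -0.4, -2.8]
gripper_width: 18.6
gripper_force: 20.0
```

Run:
```python
from h import *
f=[]
s=state();print(s["ee_pos"],s["force"])
im=grab_frame("top");im2=grab_frame("side");print(state()["force"])
a=cv2.resize(im[160:260,230:340,::-1],None,fx=3.6,fy=3.6,interpolation=2)
b=cv2.resize(im2[160:260,240:340,::-1],None,fx=3.6,fy=3.6,interpolation=2)
cv2.imwrite("pics/b1.png",np.hstack([a,b]))
```

```text
[505.03111986 -74.22731607 142.56393804] [ 9.92901912 -0.39117633 -2.76409562]
[ 9.91090147 -1.38778416 -2.33789139]
```

View pics/b1.png

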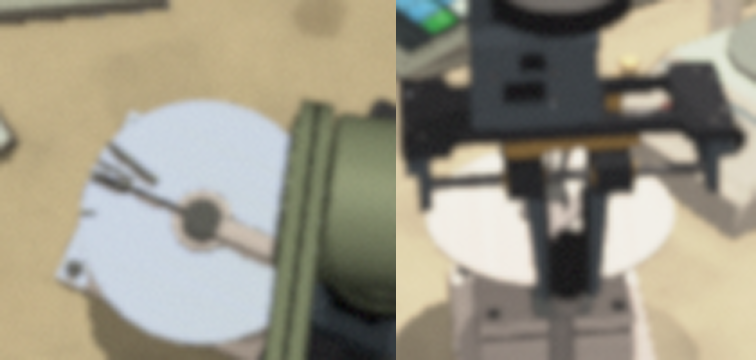

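The pointer at crop (115,180) sits in the low-rib group, well short of the tall rib, and the force is steady at about 9.2 N along the arc. I'll add a little pull and hold.

send_rows:
  deltas:
    - [[0, -0.0033, 0], [0, 0, 0.03]]
    - [[0, -0.0022, 0], [0, 0, 0.02]]
    - [[0, 0, 0], [0, 0, 0]]
    - [[0, 0, 0], [0, 0, 0]]
    - [[0, 0, 0], [0, 0, 0]]
    - [[0, 0, 0], [0, 0, 0]]
    - [[0, 0, 0], [0, 0, 0]]
    - [[0, 0, 0], [0, 0, 0]]
    - [[0, 0, 0], [0, 0, 0]]
    - [[0, 0, 0], [0, 0, 0]]

```text
time_s: 17.15
ee_pos: [502.9, -73.2, 142.6]
ee_rot: [179.6, -0.1, 63.3]
force: [11.5, -1.2, -3.2]
gripper_width: 18.9
gripper_force: 20.0
```

send_rows:
  deltas:
    - [[0, 0, 0], [0, 0, 0]]
    - [[0, 0, 0], [0, 0, 0]]
    - [[0, 0, 0], [0, 0, 0]]
    - [[0, 0, 0], [0, 0, 0]]
    - [[0, 0, 0], [0, 0, 0]]
    - [[0, 0, 0], [0, 0, 0]]
    - [[0, 0, 0], [0, 0, 0]]
    - [[0, 0, 0], [0, 0, 0]]
    - [[0, 0, 0], [0, 0, 0]]
    - [[0, 0, 0], [0, 0, 0]]

```text
time_s: 18.15
ee_pos: [502.8, -73.1, 142.6]
ee_rot: [179.6, -0.1, 63.3]
force: [10.8, -1.0, -2.3]
gripper_width: 19.1
gripper_force: 20.0
```

Run:
```python
from h import *
s=state();print(s["time_s"],s["ee_pos"],s["force"])
im=grab_frame("top")
a=cv2.resize(im[180:250,240:310,::-1],None,fx=8,fy=8,interpolation=2)
cv2.imwrite("pics/b2.png",a)
```

```text
18.15 [502.84150027 -73.14451828 142.57304584] [10.7918158  -0.95143783 -2.3335195 ]
```

View pics/b2.png

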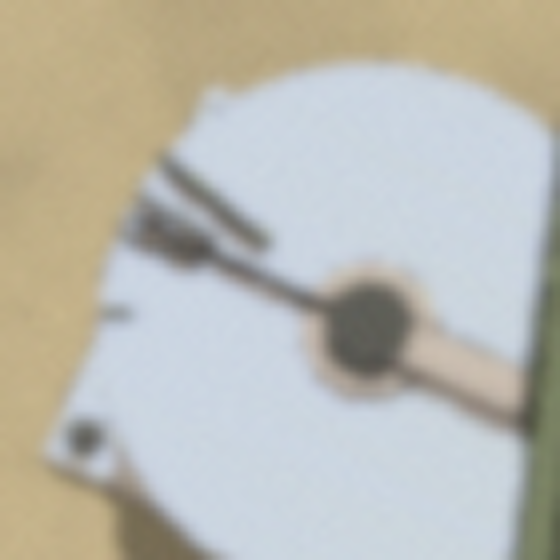

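Held for over 2 s: the pointer is about 22° past the zero rib (about 0.38 rad), and the force gives 0.37. Now I'll ease back to slack.

send_rows:
  deltas:
    - [[0, 0, 0], [0, 0, 0]]
    - [[0, 0, 0], [0, 0, 0]]
    - [[0, 0.0066, 0], [0, 0, -0.06]]
    - [[0, 0.0066, 0], [0, 0, -0.06]]
    - [[0, 0.0066, 0], [0, 0, -0.06]]
    - [[0, 0.0066, 0], [0, 0, -0.06]]
    - [[0, 0.0066, 0], [0, 0, -0.06]]
    - [[0, 0.0066, 0], [0, 0, -0.06]]
    - [[0, 0.0066, 0], [0, 0, -0.06]]
    - [[0, 0.0066, 0], [0, 0, -0.06]]

```text
time_s: 19.2
ee_pos: [524.6, -81.4, 141.9]
ee_rot: [-180.0, -0.1, 77.1]
force: [4.9, 1.3, -0.8]
gripper_width: 19.1
gripper_force: 20.0
```

send_rows:
  deltas:
    - [[0, 0.0066, 0], [0, 0, -0.06]]
    - [[0, 0.0066, 0], [0, 0, -0.06]]
    - [[0, 0.0044, 0], [0, 0, -0.04]]
    - [[0, 0, 0], [0, 0, 0]]

```text
time_s: 19.6
ee_pos: [532.4, -83.2, 141.6]
ee_rot: [-179.9, -0.1, 81.7]
force: [2.0, 1.8, 0.3]
gripper_width: 19.0
gripper_force: 20.0
```

send_rows:
  deltas:
    - [[0, 0.0022, 0], [0, 0, -0.02]]
    - [[0, 0.0022, 0], [0, 0, -0.02]]
    - [[0, 0, 0], [0, 0, 0]]

```text
time_s: 19.9
ee_pos: [534.9, -83.6, 141.7]
ee_rot: [-179.9, -0.0, 82.8]
force: [1.9, 3.8, -0.8]
gripper_width: 18.7
gripper_force: 20.0
```

send_rows:
  deltas:
    - [[0, 0, 0], [0, 0, 0]]
    - [[0, 0, 0], [0, 0, 0]]
    - [[0, 0, 0], [0, 0, 0]]
    - [[0, 0, 0], [0, 0, 0]]
    - [[0, 0, 0], [0, 0, 0]]
    - [[0, 0, 0], [0, 0, 0]]
    - [[0, 0, 0], [0, 0, 0]]
    - [[0, 0, 0], [0, 0, 0]]
    - [[0, 0, 0], [0, 0, 0]]
    - [[0, 0, 0], [0, 0, 0]]
  grip: 0

```text
time_s: 20.9
ee_pos: [535.2, -84.0, 141.9]
ee_rot: [-180.0, -0.0, 82.8]
force: [0.5, 0.2, 0.6]
gripper_width: 91.0
gripper_force: 0.0
```

Run:
```python
from h import *
s=state();print(s["time_s"],s["ee_pos"],s["ee_rot"],s["force"],s["gripper_width"])
im=grab_frame("top");im2=grab_frame("wrist")
a=cv2.resize(im[180:250,240:310,::-1],(400,400),interpolation=2)
b=cv2.resize(im2[20:420,80:480,::-1],(400,400))
cv2.imwrite("pics/b3.png",np.hstack([a,b]))
print(proj("wrist",s["ee_pos"]),proj("wrist",s["ee_pos"]+[0,0,22]))
```

```text
20.9 [535.24935718 -83.99718535 141.91996176] [-1.79998571e+02 -4.80464263e-03  8.28389041e+01] [0.50132409 0.18663083 0.60890897] 91.04641705642693
[285.13242149 280.20016404] [285.22914267 304.52100023]
```

View pics/b3.png

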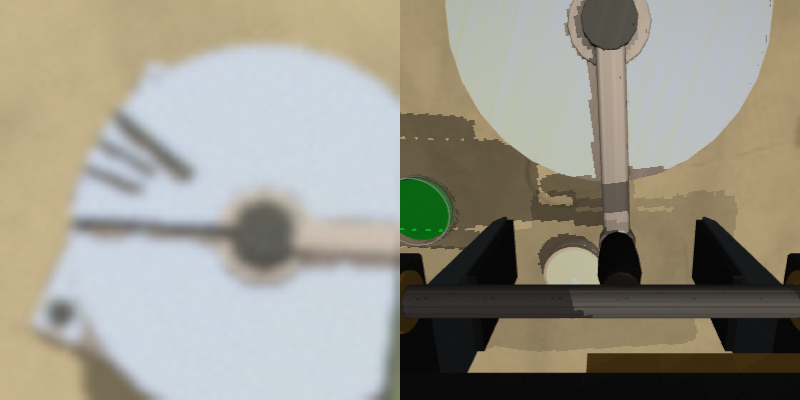

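The pointer is back on the zero rib with the knob free between the open fingers, about 6 mm off centre. I'll close again and repeat the pull.

send_rows:
  deltas:
    - [[0, 0, 0], [0, 0, 0]]
    - [[0, 0, 0], [0, 0, 0]]
    - [[0, 0, 0], [0, 0, 0]]
    - [[0, 0, 0], [0, 0, 0]]
    - [[0, 0, 0], [0, 0, 0]]
    - [[0, 0, 0], [0, 0, 0]]
    - [[0, 0, 0], [0, 0, 0]]
    - [[0, 0, 0], [0, 0, 0]]
    - [[0, 0, 0], [0, 0, 0]]
    - [[0, 0, 0], [0, 0, 0]]
  grip: 1
  grip_force: 20

```text
time_s: 22.0
ee_pos: [535.9, -84.2, 142.1]
ee_rot: [179.9, 0.0, 82.8]
force: [0.8, -0.6, -0.1]
gripper_width: 18.8
gripper_force: 20.0
```

send_rows:
  deltas:
    - [[0, -0.0055, 0], [0, 0, 0.05]]
    - [[0, -0.0055, 0], [0, 0, 0.05]]
    - [[0, -0.0055, 0], [0, 0, 0.05]]
    - [[0, -0.0055, 0], [0, 0, 0.05]]
    - [[0, -0.0055, 0], [0, 0, 0.05]]
    - [[0, -0.0055, 0], [0, 0, 0.05]]
    - [[0, -0.0055, 0], [0, 0, 0.05]]
    - [[0, -0.0055, 0], [0, 0, 0.05]]
    - [[0, -0.0055, 0], [0, 0, 0.05]]
    - [[0, -0.0055, 0], [0, 0, 0.05]]

```text
time_s: 23.0
ee_pos: [510.9, -77.6, 142.5]
ee_rot: [179.7, -0.1, 68.4]
force: [8.1, 0.5, -1.7]
gripper_width: 18.5
gripper_force: 20.0
```

send_rows:
  deltas:
    - [[0, -0.0055, 0], [0, 0, 0.05]]
    - [[0, -0.0055, 0], [0, 0, 0.05]]
    - [[0, -0.0055, 0], [0, 0, 0.05]]
    - [[0, -0.0044, 0], [0, 0, 0.04]]
    - [[0, 0, 0], [0, 0, 0]]
    - [[0, 0, 0], [0, 0, 0]]
    - [[0, 0, 0], [0, 0, 0]]

```text
time_s: 23.7
ee_pos: [502.7, -73.9, 142.8]
ee_rot: [179.5, -0.2, 63.0]
force: [9.9, -0.1, -3.2]
gripper_width: 19.2
gripper_force: 20.0
```

send_rows:
  deltas:
    - [[0, 0, 0], [0, 0, 0]]
    - [[0, 0, 0], [0, 0, 0]]
    - [[0, 0, 0], [0, 0, 0]]
    - [[0, 0, 0], [0, 0, 0]]
    - [[0, 0, 0], [0, 0, 0]]
    - [[0, 0, 0], [0, 0, 0]]
    - [[0, 0, 0], [0, 0, 0]]
    - [[0, 0, 0], [0, 0, 0]]
    - [[0, 0, 0], [0, 0, 0]]
    - [[0, 0, 0], [0, 0, 0]]

```text
time_s: 24.7
ee_pos: [502.7, -73.9, 142.8]
ee_rot: [179.5, -0.2, 63.0]
force: [11.0, -1.6, -3.9]
gripper_width: 18.6
gripper_force: 20.0
```

send_rows:
  deltas:
    - [[0, 0, 0], [0, 0, 0]]
    - [[0, 0, 0], [0, 0, 0]]
    - [[0, 0, 0], [0, 0, 0]]
    - [[0, 0, 0], [0, 0, 0]]
    - [[0, 0, 0], [0, 0, 0]]
    - [[0, 0, 0], [0, 0, 0]]
    - [[0, 0, 0], [0, 0, 0]]
    - [[0, 0, 0], [0, 0, 0]]
    - [[0, 0, 0], [0, 0, 0]]
    - [[0, 0, 0], [0, 0, 0]]

```text
time_s: 25.7
ee_pos: [502.7, -73.9, 142.8]
ee_rot: [179.5, -0.2, 63.0]
force: [10.6, 0.1, -3.0]
gripper_width: 18.5
gripper_force: 20.0
```

Run:
```python
from h import *
im=grab_frame("top")
cv2.imwrite("pics/b4.png",cv2.resize(im[180:250,240:310,::-1],None,fx=8,fy=8,interpolation=2))
```

```text
(no output)
```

View pics/b4.png

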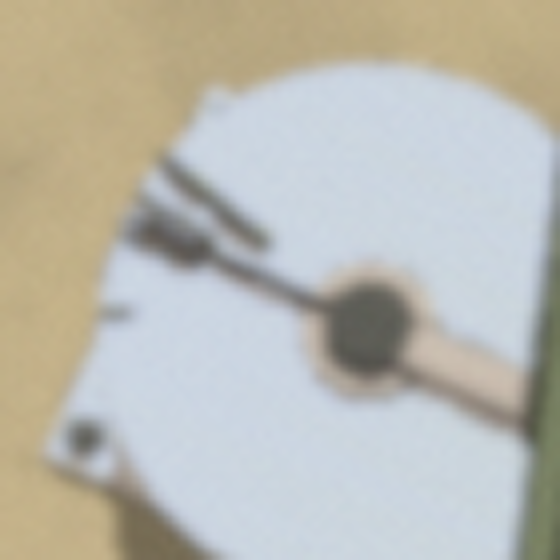

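The picture matches the first hold: pointer between the low ribs at (170,230), zero rib at (118,313) unmoved. I'll ease back, release and retreat.

send_rows:
  deltas:
    - [[0, 0, 0], [0, 0, 0]]
    - [[0, 0.0066, 0], [0, 0, -0.06]]
    - [[0, 0.0066, 0], [0, 0, -0.06]]
    - [[0, 0.0066, 0], [0, 0, -0.06]]
    - [[0, 0.0066, 0], [0, 0, -0.06]]
    - [[0, 0.0066, 0], [0, 0, -0.06]]
    - [[0, 0.0066, 0], [0, 0, -0.06]]
    - [[0, 0.0066, 0], [0, 0, -0.06]]
    - [[0, 0.0066, 0], [0, 0, -0.06]]
    - [[0, 0.0066, 0], [0, 0, -0.06]]

```text
time_s: 26.75
ee_pos: [527.2, -82.8, 141.9]
ee_rot: [180.0, -0.1, 78.5]
force: [3.5, 2.6, -1.1]
gripper_width: 18.9
gripper_force: 20.0
```

send_rows:
  deltas:
    - [[0, 0.0066, 0], [0, 0, -0.06]]
    - [[0, 0.0066, 0], [0, 0, -0.06]]
    - [[0, 0.0044, 0], [0, 0, -0.04]]
    - [[0, 0, 0], [0, 0, 0]]
    - [[0, 0, 0], [0, 0, 0]]

```text
time_s: 27.25
ee_pos: [535.0, -84.4, 141.7]
ee_rot: [-179.9, -0.1, 83.1]
force: [3.0, 4.1, -1.7]
gripper_width: 18.8
gripper_force: 20.0
```

send_rows:
  deltas:
    - [[0, 0, 0], [0, 0, 0]]
    - [[0, 0, 0], [0, 0, 0]]
    - [[0, 0, 0], [0, 0, 0]]
    - [[0, 0, 0], [0, 0, 0]]
    - [[0, 0, 0], [0, 0, 0]]
    - [[0, 0, 0], [0, 0, 0]]
    - [[0, 0, 0], [0, 0, 0]]
    - [[0, 0, 0], [0, 0, 0]]
    - [[0, 0, 0], [0, 0, 0]]
    - [[0, 0, 0], [0, 0, 0]]
  grip: 0

```text
time_s: 28.25
ee_pos: [535.5, -85.1, 141.9]
ee_rot: [180.0, -0.0, 83.1]
force: [0.5, -0.2, -0.4]
gripper_width: 91.0
gripper_force: 0.0
```

send_rows:
  deltas:
    - [[0, 0, -0.02], [0, 0, 0]]
    - [[0, 0, -0.02], [0, 0, 0]]
    - [[0, 0, -0.02], [0, 0, 0]]
    - [[0, 0, -0.02], [0, 0, 0]]
    - [[0, 0, -0.02], [0, 0, 0]]
    - [[0, 0, -0.02], [0, 0, 0]]
    - [[0, 0, -0.02], [0, 0, 0]]
    - [[0, 0, 0], [0, 0, 0]]
    - [[0, 0, 0], [0, 0, 0]]
    - [[0, 0, 0], [0, 0, 0]]

```text
time_s: 29.25
ee_pos: [535.1, -85.0, 211.4]
ee_rot: [-179.9, -0.0, 83.1]
force: [-0.8, -1.0, 0.1]
gripper_width: 91.4
gripper_force: 0.0
```

Run:
```python
from h import *
s=state();print(s["force"],s["gripper_width"],s["ee_pos"])
im=grab_frame("top")
cv2.imwrite("pics/b5.png",cv2.resize(im[160:310,190:390,::-1],None,fx=4,fy=4,interpolation=2))
```

```text
[-0.76374547 -0.97879349  0.06402691] 91.37079221387263 [535.12115864 -85.00004814 211.37987598]
```

View pics/b5.png

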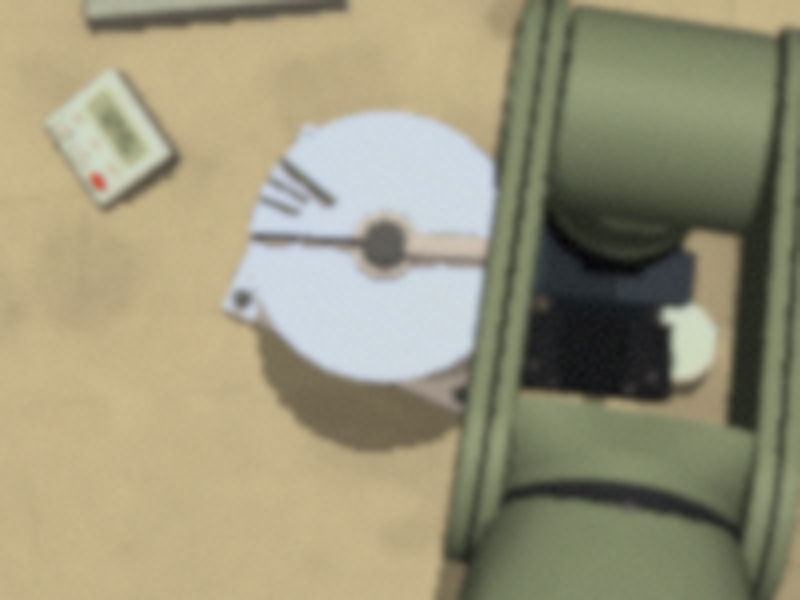

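The pointer lies on the zero rib at (255,237), the crank is slack, the gripper is clear above it, and the timer and jar stand undisturbed.

```bash
python3 -c "
from workcell import *
print(job_done())"
```

```text
the job is handed in; nothing more can be done
None
```

I tightened the clamp until the screw was solid, held the pointer in the band for about 2 s, let the crank go slack, and held it in the band again for just over 2 s. The crank is slack and released, and I handed the job in at about 29 s; no verdict came back.

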